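Put the spare eyepiece away in the push-to-open drawer

ROBOT

A 7-joint arm with a two-finger parallel gripper is mounted at the origin on the work surface. World frame = base frame: x ahead of the robot, y to its left, z up, the work surface at z = 0. Lengths are in m, angles in degrees, forces in N, time in s.
With the tool pointing down it reaches from about 0.4 to 0.85 m from the base axis. Payload 10.4 kg.
Tool frame: the origin (TCP) lies at the very end of the fingers, on their centre line; the grasp point (between the pads) lies 19 mm behind it (bot.hold_point_z is the distance from the TCP to the grasp point, in m); z points along the fingers, y is the line along which they close (so a half turn about z gives the same grasp; the last joint's range is limited). The gripper opens to 87 mm and grips with 3 to 60 N. Pads are 19 mm wide; open, the fingers measure 117 mm over their backs; the gripper's body (75 mm by 190 mm) begins 51 mm behind the grasp point.
Start: joints at [-70.508, 19.034, -3.707, 83.658, 1.238, 77.344, -5.071], TCP at [0.222, 0.584, 0.193] pointing down, gripper open.
Joint ranges: [-148.97, 148.97], [-28.65, 121.19], [-84.17, 76.75], [9.2, 138.47], [-72.65, 252.65], [3.7, 117.97], [-149.18, 149.18]. Speed limits (degrees/s): [127.2, 127.2, 159.86, 159.86, 180, 180, 180].

INTERFACE

Orientations are given as [roll, pitch, yaw] about the fixed x, y, z axes, in that order (R = Rz(yaw) Ry(pitch) Rx(roll)).
In Python, from workcell import bot gives the robot as it stands.
- The arm moves only by the tool move_arm, never from a script. Its argument "series" is text: rows parted by semicolons, each of 7 numbers parted by spaces: the shift along the tool's x, y, z each as a share of 0.3 m, from -1 to 1, then the turn, a rotation vector about the tool's x, y, z each as a share of 0.15 rad, from -1 to 1, then the opening, from -1 (shut) to 1 (fully open). In form: dx dy dz ax ay az grip; .... A call has 1 to 12 rows; each row shifts and turns the commanded pose from where the row before left it, along the tool's axes as they then stand; what a row does not reach is not made up. A row lasts 1/10 s, in which the tool goes at most 50 mm and 8.59 degrees, less where a joint would pass 70% of its speed; a pose out of reach is approached as far as the arm can. A call with a number of a shift or a turn outside -1 to 1 is refused whole. A call with a gripper value outside its range is refused whole. The fingers move at their own pace and stop on an object; "squeeze" is the grip in N (left out, the last holds). Time passes only in rows, so rows that do not move let the fingers close. It gives the time, the measured TCP pose, the force, the opening and the grip force at its end, in the units of the state.
- bot.sense(): the state, without advancing time (a new reading comes with each control period).
- bot.grab_frame(name): name is "scene" or "top"; returns (picture, depth): 400x640x3 uint8, blue, green, red; 400x640 float32, m along the optical axis (not along the pixel's ray), 0 where there is no reading.
- bot.get_calibration(name): a dict with "intrinsics" (3x3 intrinsics, pixels), "camera_from_world" (4x4, takes a point from world to camera coordinates). Camera axes: x right, y down, z forward; pixel columns grow to the right and rows downward; lengths in m; the calibration is good to about 2 mm. A picture is of the moment at which its call begins. get_calibration takes no time and is no camera call.
- bot.close_job(): hands the job in; it is judged then, once.
The state is a dict: "clock": time; "joints": joint angles; "joint_vel": joint speeds; "tau": joint torques, N m; "eef_pos": TCP position; "eef_rot": TCP orientation; "wrist_force": force on the tool from outside, world axes, zero at the start; "moment": the same for the moment, N m; "grip_width": finger opening in m; "gripper_force": force on a finger pad.
Only numpy, scipy, OpenCV 4.12 (cv2) and the standard library are available. Lean on these libraries where they do the work, as an engineer would, in place of code of your own. Each camera call takes 0.05 s, during which the arm holds its last target. There are 200 camera calls.

TASK

Put the spare microscope eyepiece away in the low white push-to-open unit: press the drawer front gently inward until its touch latch lets go and the drawer springs out, stand the eyepiece upright, fully down in the round well of the drawer, then press the drawer in again until it latches and stays shut. Press by feel, never with more than about 20 N on the unit, and leave the other things on the bench where they are.

Things in the scene. Friction and masses are not known exactly. Their poses are not given: they have to be found in the camera images.
- cabinet: low white laminate unit fixed on the bench, carcass 220 deep (x) x 240 wide (y) x 80 mm high; origin at the centre of its underside; its own -x axis points out of the drawer front, towards the robot (give or take its yaw). The latched front stands 22 mm proud of the carcass
- drawer (a joint): drawer travel along the unit's x, m: 0 latched shut, +0.080 sprung fully out (unit's -x), negative pressed in past latched. Push-push latch: pressed in past 0 until it trips, then let go, a latched drawer springs out to 0.080 by itself, an open one comes to rest at 0 and stays. Trip depth: hidden, 6 to 18 mm past 0, other on every unit, same for opening and shutting
- drawer_front (a point): centre of the outer face of the plain drawer front (240 wide, 68 high, 14 mm thick, edges 6 to 74 mm above bench); press near its middle, touch it slowly (a knock counts as force). Axes as the unit's. Force on the hand: 2 N fully out, 6 N at 0, under 9 N until the trip; just after it a buffer ends the travel: force climbs from 11 N by 10 N per mm. 13 to 16 N felt = tripped, stop there
- well (a point): centre of the bottom of the round well in the drawer (moves with it): 38 mm wide, 10 mm deep, in a dark rubber insert; 50 mm behind the outer face of the front, bottom 14 mm above the bench; axes as the unit's. Drawer 188 mm wide inside, side walls to 44 mm above the bench; fully out, the well's centre is 66 mm clear of the carcass's front edge
- eyepiece_mid (a point): the eyepiece, loose, standing upright on the bench: black barrel 32 mm in diameter from 20 to 46 mm above its foot, narrower steel tube 27 mm in diameter below, rubber rim on top, 50 mm high overall, about 110 g. The point is on its axis half-way up (25 mm above its foot); z along the axis
- oil: small immersion-oil bottle, 32 mm in diameter, 62 mm high, loose bystander; origin at the centre of its underside
- timer: white bench timer 55 x 55 x 16 mm, loose bystander; origin at the centre of its underside
- slidebox: flat grey and white slide box 87 x 82 x 32 mm, loose bystander; origin at the centre of its underside

How it is judged (in metres and radians):
On the way, in this order (a step that is already met when the one before it is completed fails the run):
1. the drawer has sprung out (at least 70 mm) and nothing of the robot touches the unit (value of joint drawer above 0.07 m and contact force between each of the fingers, the arm and cabinet below 0.2 N), for 0.2 s.
2. the eyepiece stands in the well of the open drawer, let go (value of joint drawer above 0.055 m and horizontal distance between eyepiece_mid and well below 0.01 m and z of eyepiece_mid in the frame of well below 0.029 m and angle between eyepiece_mid's own z axis and vertical below 0.15 rad and contact force between each of the fingers, the arm and eyepiece below 0.1 N), for 0.2 s.
At the end, for the whole second after the job is handed in: the drawer is latched shut by itself (joint within 4 mm of 0, at rest) with the eyepiece upright (within 0.15 rad) and fully down in the well (its middle within 10 mm of the well's axis and under 29 mm above its bottom) (value of joint drawer between -0.004 and 0.004 m and horizontal distance between eyepiece_mid and well below 0.01 m and z of eyepiece_mid in the frame of well below 0.029 m and angle between eyepiece_mid's own z axis and vertical below 0.15 rad and velocity of joint drawer between -0.01 and 0.01 m/s); the robot touches nothing.
It fails at once if the robot presses on the unit or its drawer with more than 20 N (contact force between any of the fingers, the arm and cabinet above 20 N).
It fails at once if the oil bottle, timer or slide box is moved by more than 25 mm (distance of any of oil, timer, slidebox from where it was at the start of the episode above 0.025 m).
It also fails if it takes over 72 s, if anything falls off the work surface, if the arm or the gripper's body presses on something with over 40 N, if the wrist force passes 120 N, or if a joint passes its speed limit or range.

## Working session

There is one attempt and no reset: what is moved stays moved. The work goes in short steps, Python scripts to look and compute and a tool call to move; the robot and the scene stay as the last step left them, time stands still between calls to the robot, and variables do not carry over. Pictures are saved under pics/ and viewed, at most 10 in all, crops included, and the job is handed in when it is done.

Besides the shell and the picture viewer there is one more tool, called after "Request:" by a JSON object that holds its "op" and its "data", one argument or row to a line. move_arm: Moves the arm, as the interface text tells. Shift numbers are shares of 0.3 m and turn numbers shares of 0.15 rad, none past 1 either way. Its arguments: {"type":"object","properties":{"series":{"type":"string"},"squeeze":{"type":"number"}},"required":["series"]}

```bash
mkdir -p pics; ls
cat > h.py <<'E'
import numpy as np, cv2
from workcell import bot
def cal(n):
    c=bot.get_calibration(n); return np.array(c["intrinsics"]),np.array(c["camera_from_world"])
def pts(n,d):
    K,T=cal(n); v,u=np.mgrid[:d.shape[0],:d.shape[1]]
    P=np.stack([(u-K[0,2])/K[0,0]*d,(v-K[1,2])/K[1,1]*d,d],-1)
    return (P-T[:3,3])@T[:3,:3]
def ray(n,u,v,z):
    K,T=cal(n); r=T[:3,:3].T@np.linalg.solve(K,[u,v,1.]); o=-T[:3,:3].T@T[:3,3]
    return o+r*(z-o[2])/r[2]
E
python3 - <<'E'
from h import *
for n in("scene","top"):
    p,d=bot.grab_frame(n); cv2.imwrite(f"pics/{n}0.png",p); np.save(f"{n}0.npy",d)
    K,T=cal(n); print(n,K.round(1).tolist(),(-T[:3,:3].T@T[:3,3]).round(3),T[2,:3].round(2))
print(bot.sense())
E
```

```text
pics
scene [[391.5, 0.0, 319.0], [0.0, 391.5, 200.4], [0.0, 0.0, 1.0]] [1.247 0.172 0.644] [-0.72 -0.21 -0.66]
top [[378.2, 0.0, 321.2], [0.0, 378.2, 199.1], [0.0, 0.0, 1.0]] [0.416 0.011 0.992] [ 0.2  -0.02 -0.98]
{'clock': 0.1, 'joints': array([-70.50709996,  19.06910287,  -3.706329  ,  83.69948215,
         1.2367499 ,  77.34465785,  -5.070127  ]), 'joint_vel': array([ 0.03779275, -0.09454604, -0.1314236 , -0.1922997 , -0.01101611,
       -0.04352589,  0.04371832]), 'tau': array([ 2.95668666e-03, -6.24538422e+01,  2.54497753e-02, -3.90721714e+01,
       -6.14412571e-02,  3.64041841e-02,  4.83670090e-05]), 'eef_pos': array([0.22168917, 0.58395528, 0.19273959]), 'eef_rot': array([-1.79926608e+02,  2.71397918e-03,  1.59212983e+02]), 'wrist_force': array([-0.47048642,  0.44040526,  0.43663285]), 'moment': array([ 0.02730073, -0.00369705,  0.01177388]), 'gripper_force': 0.0, 'grip_width': 0.0867454325517181}
```

View pics/top0.png

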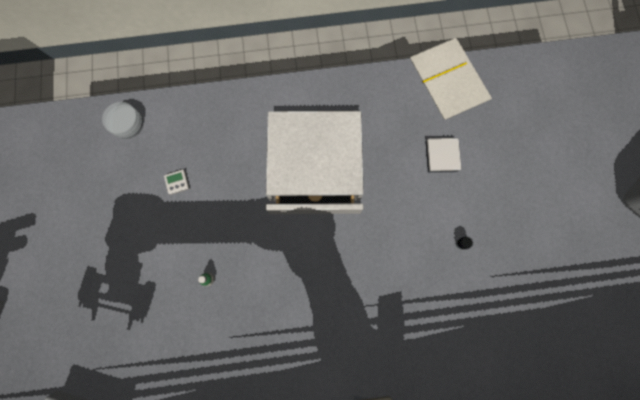

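View pics/scene0.png

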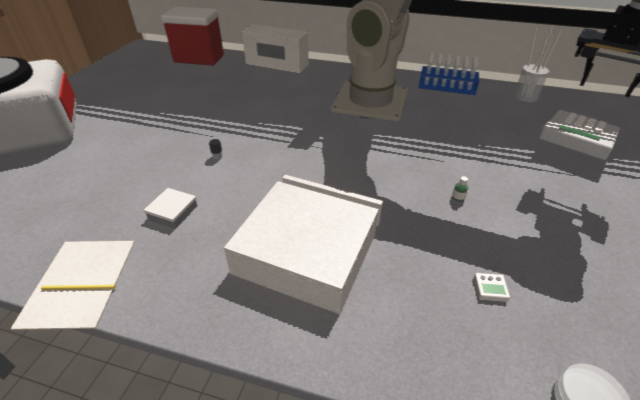

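The top view shows the cabinet (267–362, 110–210) with its front at rows ~206–210, the eyepiece at (464,241), oil at (205,280), timer at (176,181) and slide box at (444,154). In the scene view the eyepiece is at (215,147).

Run:
```python
from h import *
for n in("top","scene"):
    p=cv2.imread(f"pics/{n}0.png"); d=np.load(f"{n}0.npy"); P=pts(n,d)
    u,v=(464,241) if n=="top" else (215,147)
    w=np.s_[v-18:v+19,u-18:u+19]
    Q=P[w][(P[w][...,2]>.012)&(d[w]>0)]; top=Q[Q[:,2]>Q[:,2].max()-.008]
    g=p[w].max(-1)<45; vv,uu=np.nonzero(g)
    print(n,"eyepiece zmax",Q[:,2].max(),"all mid",(Q.min(0)+Q.max(0))/2,"top mean",top.mean(0),len(Q),"dark px",uu.mean()+u-18,vv.mean()+v-18,uu.min()+u-18,uu.max()+u-18,vv.min()+v-18,vv.max()+v-18)
    # cabinet
    Z=P[...,2]; m=((Z>.062)&(Z<.095)&(d>0)).astype(np.uint8)
    k,l,s,c=cv2.connectedComponentsWithStats(m)
    for i in range(1,k):
        if s[i,4]>150:
            R=P[l==i]; r=cv2.minAreaRect(R[:,:2].astype(np.float32)); print("comp",s[i].tolist(),r,np.median(R[:,2]),cv2.boxPoints(r).round(3).tolist())
    if n=="top":
        for nm,(a,b) in dict(oil=(205,280),timer=(176,181),slide=(444,154)).items(): print(nm,P[b,a])
        for c0 in (285,315,345): print([tuple(P[r,c0].round(3)) for r in range(190,213,2)])
```

```text
top eyepiece zmax 0.05481341062192614 all mid [ 0.44941892 -0.35496355  0.03371488] top mean [ 0.4496085  -0.35410513  0.04918423] 172 dark px 463.88652482269504 242.27659574468083 457 471 236 248
comp [267, 112, 97, 85, 7937] ((0.7218225002288818, -0.0072621554136276245), (0.24040184915065765, 0.22041554749011993), 83.01925659179688) 0.07903691799854647 [[0.5979999899864197, -0.11299999803304672], [0.8169999718666077, -0.14000000059604645], [0.8460000157356262, 0.0989999994635582], [0.6269999742507935, 0.125]]
comp [267, 204, 97, 7, 615] ((0.5836142897605896, 0.008699513971805573), (0.23767365515232086, 0.015013795346021652), 83.01390075683594) 0.07264899639847629 [[0.5619999766349792, -0.1080000028014183], [0.5770000219345093, -0.10999999940395355], [0.6060000061988831, 0.12600000202655792], [0.5910000205039978, 0.12800000607967377]]
oil [0.44188405 0.29442795 0.05929169]
timer [0.71031448 0.36637706 0.01707265]
slide [ 0.68824058 -0.34884322  0.03024517]
[(np.float64(0.634), np.float64(0.077), np.float64(0.078)), (np.float64(0.629), np.float64(0.078), np.float64(0.077)), (np.float
[... 5792 characters left out ...]
129999756813049, -0.7879999876022339]]
comp [541, 113, 75, 41, 1696] ((0.12761449813842773, 0.6162426471710205), (0.1694633811712265, 0.1783623844385147), 66.18450927734375) 0.07197438615644022 [[0.012000000104308128, 0.574999988079071], [0.17499999701976776, 0.503000020980835], [0.24300000071525574, 0.6579999923706055], [0.07999999821186066, 0.7300000190734863]]
comp [224, 175, 158, 121, 11332] ((0.7070174217224121, -0.006967797875404358), (0.24174198508262634, 0.2589442729949951), 83.02640533447266) 0.08188202732098895 [[0.5640000104904175, -0.11100000143051147], [0.8209999799728394, -0.14300000667572021], [0.8500000238418579, 0.09700000286102295], [0.5929999947547913, 0.1289999932050705]]
```

Request:
{"op": "move_arm", "data": {
  "series": "0 0 0 0 0 -0.8 -1; 0 0 0 0 0 -0.8 -1; -0.075 -0.11 0 0 0 0 -1; -0.075 -0.11 0 0 0 0 -1; -0.075 -0.11 0 0 0 0 -1; -0.075 -0.11 0 0 0 0 -1; -0.075 -0.11 0 0 0 0 -1; -0.075 -0.11 0 0 0 0 -1; -0.075 -0.11 0 0 0 0 -1; -0.075 -0.11 0 0 0 0 -1; -0.075 -0.11 0 0 0 0 -1; -0.075 -0.11 0 0 0 0 -1",
  "squeeze": 10
}}

```text
clock: 1.3
eef_pos: [0.405, 0.2276, 0.1933]
eef_rot: [180.0, -0.0, 173.0]
wrist_force: [0.3, 0.7, -0.4]
grip_width: 0.0027
gripper_force: 0.0
```

Request:
{"op": "move_arm", "data": {
  "series": "-0.075 -0.11 0 0 0 0 -1; -0.075 -0.11 0 0 0 0 -1; -0.075 -0.11 0 0 0 0 -1; -0.075 -0.11 0 0 0 0 -1; -0.075 -0.11 0 0 0 0 -1; -0.075 -0.11 0 0 0 0 -1; 0 0 0 0 0 0 -1"
}}

```text
clock: 2.0
eef_pos: [0.5156, 0.0104, 0.1933]
eef_rot: [-179.9, 0.0, 172.5]
wrist_force: [-0.6, -0.1, 0.6]
grip_width: 0.0002
gripper_force: 0.0
```

Request:
{"op": "move_arm", "data": {
  "series": "0 0.025 0.13 0 0 0 -1; 0 0 0.13 0 0 0 -1; 0 0 0.13 0 0 0 -1; 0 0 0.12 0 0 0 -1; -0.04 0 0 0 0 0 -1; -0.03 0 0 0 0 0 -1; -0.03 0 0 0 0 0 -1; 0 0 0 0 0 0 -1; 0 0 0 0 0 0 -1"
}}

```text
clock: 2.9
eef_pos: [0.546, 0.02, 0.0415]
eef_rot: [180.0, 0.1, 172.9]
wrist_force: [-0.9, 0.7, 0.5]
grip_width: 0.0002
gripper_force: 0.0
```

Run:
```python
from h import *
for n in("top",):
    p,d=bot.grab_frame(n); cv2.imwrite(f"pics/{n}1.png",cv2.resize(p[120:260,200:420],None,fx=3,fy=3))
s=bot.sense(); print(s["eef_pos"],s["eef_rot"],s["wrist_force"])
```

```text
[0.54556334 0.02005143 0.04128897] [1.79966882e+02 5.96516645e-02 1.72954133e+02] [-0.34047888 -0.15502909 -0.40721139]
```

View pics/top1.png

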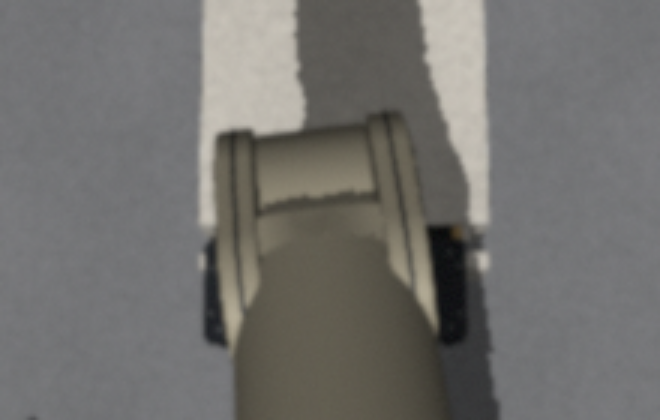

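The hand hides the front middle; the drawer is still shut. Now I advance slowly by feel.

Request:
{"op": "move_arm", "data": {
  "series": "-0.01 0 0 0 0 0 -1; -0.01 0 0 0 0 0 -1; -0.007 0 0 0 0 0 -1; -0.007 0 0 0 0 0 -1; -0.007 0 0 0 0 0 -1; -0.007 0 0 0 0 0 -1"
}}

```text
clock: 3.55
eef_pos: [0.5596, 0.0182, 0.0404]
eef_rot: [180.0, -0.0, 173.0]
wrist_force: [-0.8, 0.4, -0.8]
grip_width: 0.0004
gripper_force: 0.0
```

Request:
{"op": "move_arm", "data": {
  "series": "-0.007 0 0 0 0 0 -1; -0.007 0 0 0 0 0 -1; -0.007 0 0 0 0 0 -1"
}}

```text
clock: 3.85
eef_pos: [0.5658, 0.0175, 0.0404]
eef_rot: [180.0, 0.0, 173.0]
wrist_force: [0.2, -0.5, -0.3]
grip_width: 0.0006
gripper_force: 0.0
```

Request:
{"op": "move_arm", "data": {
  "series": "-0.007 0 0 0 0 0 -1; -0.007 0 0 0 0 0 -1"
}}

```text
clock: 4.05
eef_pos: [0.5695, 0.017, 0.0403]
eef_rot: [180.0, -0.1, 173.0]
wrist_force: [-7.1, 0.2, 4.3]
grip_width: -0.0001
gripper_force: 3.3
```

Request:
{"op": "move_arm", "data": {
  "series": "-0.005 0 0 0 0 0 -1; -0.005 0 0 0 0 0 -1"
}}

```text
clock: 4.25
eef_pos: [0.5715, 0.0168, 0.0402]
eef_rot: [180.0, -0.2, 173.0]
wrist_force: [-6.0, 0.3, 4.2]
grip_width: 0.0005
gripper_force: 3.4
```

Request:
{"op": "move_arm", "data": {
  "series": "-0.004 0 0 0 0 0 -1"
}}

```text
clock: 4.35
eef_pos: [0.5727, 0.0166, 0.0402]
eef_rot: [180.0, -0.2, 173.0]
wrist_force: [-6.1, 1.4, 4.6]
grip_width: 0.0004
gripper_force: 3.4
```

Request:
{"op": "move_arm", "data": {
  "series": "-0.003 0 0 0 0 0 -1"
}}

```text
clock: 4.45
eef_pos: [0.5736, 0.0165, 0.0402]
eef_rot: [180.0, -0.2, 173.0]
wrist_force: [-6.8, 0.5, 4.8]
grip_width: 0.0001
gripper_force: 3.4
```

Request:
{"op": "move_arm", "data": {
  "series": "-0.003 0 0 0 0 0 -1; -0.003 0 0 0 0 0 -1"
}}

```text
clock: 4.65
eef_pos: [0.5753, 0.0163, 0.0402]
eef_rot: [180.0, -0.2, 173.0]
wrist_force: [-7.1, 0.5, 4.7]
grip_width: 0.0002
gripper_force: 3.4
```

Request:
{"op": "move_arm", "data": {
  "series": "-0.003 0 0 0 0 0 -1; -0.003 0 0 0 0 0 -1"
}}

```text
clock: 4.85
eef_pos: [0.5771, 0.0161, 0.0402]
eef_rot: [180.0, -0.2, 173.0]
wrist_force: [-6.5, 1.7, 4.3]
grip_width: 0.0004
gripper_force: 3.5
```

Request:
{"op": "move_arm", "data": {
  "series": "-0.003 0 0 0 0 0 -1; -0.003 0 0 0 0 0 -1"
}}

```text
clock: 5.05
eef_pos: [0.5788, 0.0159, 0.0402]
eef_rot: [180.0, -0.2, 173.0]
wrist_force: [-7.6, 0.6, 5.6]
grip_width: 0.0002
gripper_force: 3.9
```

Request:
{"op": "move_arm", "data": {
  "series": "-0.003 0 0 0 0 0 -1; -0.003 0 0 0 0 0 -1"
}}

```text
clock: 5.25
eef_pos: [0.5805, 0.0157, 0.0402]
eef_rot: [180.0, -0.2, 173.0]
wrist_force: [-7.3, 0.7, 5.6]
grip_width: 0.0004
gripper_force: 3.9
```

Request:
{"op": "move_arm", "data": {
  "series": "-0.003 0 0 0 0 0 -1; -0.003 0 0 0 0 0 -1"
}}

```text
clock: 5.45
eef_pos: [0.5815, 0.0155, 0.04]
eef_rot: [180.0, -0.3, 173.0]
wrist_force: [-12.7, 1.1, 9.8]
grip_width: 0.0004
gripper_force: 6.4
```

Around 13 N along the press axis (16 N total): tripped. I back off with the drawer.

Request:
{"op": "move_arm", "data": {
  "series": "0.02 0 0 0 0 0 -1; 0.033 0 0 0 0 0 -1; 0.033 0 0 0 0 0 -1; 0.033 0 0 0 0 0 -1; 0.033 0 0 0 0 0 -1; 0.033 0 0 0 0 0 -1; 0.033 0 0 0 0 0 -1; 0.033 0 0 0 0 0 -1; 0.033 0 0 0 0 0 -1; 0.033 0 0 0 0 0 -1; 0.033 0 0 0 0 0 -1; 0.033 0 0 0 0 0 -1"
}}

```text
clock: 6.65
eef_pos: [0.4692, 0.0294, 0.0406]
eef_rot: [180.0, 0.0, 173.0]
wrist_force: [-0.2, -0.2, -0.9]
grip_width: 0.0003
gripper_force: 0.0
```

Request:
{"op": "move_arm", "data": {
  "series": "0.033 0 0 0 0 0 -1; 0 0 -0.15 0 0 0 -1; 0 0 -0.15 0 0 0 -1; 0 -0.15 -0.15 0 0 0 0.2; 0 -0.15 0 0 0 0 0.2; 0 -0.15 0 0 0 0 0.2; 0 -0.15 0 0 0 0 0.2; 0 -0.15 0 0 0 0 0.2; 0 -0.15 0 0 0 0 0.2; 0 -0.1 0 0 0 0 0.2; 0 0 0 0 0 0 0.2; 0 0 0 0 0 0 0.2"
}}

```text
clock: 7.85
eef_pos: [0.4239, -0.2578, 0.1655]
eef_rot: [180.0, -0.0, 172.9]
wrist_force: [-0.2, -0.1, 1.0]
grip_width: 0.0517
gripper_force: 0.0
```

Run:
```python
from h import *
for n in("top","scene"):
    p,d=bot.grab_frame(n); cv2.imwrite(f"pics/{n}2.png",p); np.save(f"{n}2.npy",d)
    if n=="top": cv2.imwrite("pics/top2c.png",cv2.resize(p[100:290,220:540],None,fx=2.5,fy=2.5))
s=bot.sense(); print(s["eef_pos"],s["eef_rot"],s["wrist_force"])
```

```text
[ 0.42454774 -0.25645653  0.16556725] [ 1.79960548e+02 -1.31320787e-02  1.73042849e+02] [-0.56916605  1.22241132 -0.27027726]
```

View pics/top2c.png

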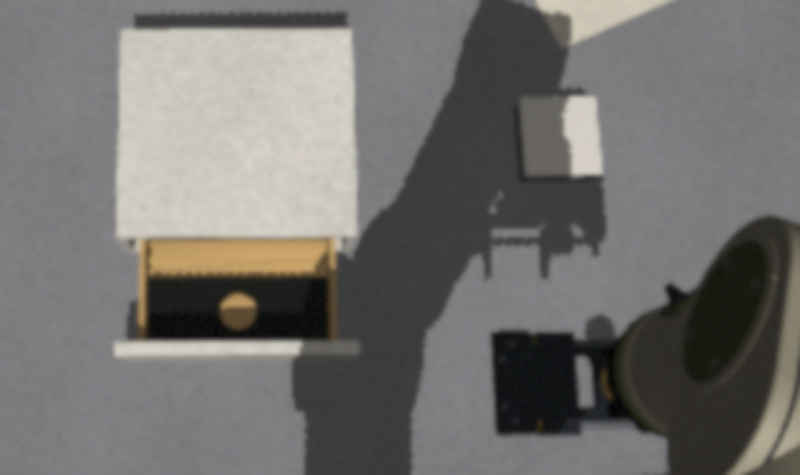

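The drawer is out, with the tan well bottom at crop (238,311), i.e. full-image (315,224). The hand is beside the eyepiece. Now I refine the well and eyepiece positions.

Run:
```python
from h import *
p=cv2.imread("pics/top2.png"); d=np.load("top2.npy"); P=pts("top",d)
hsv=cv2.cvtColor(p,cv2.COLOR_BGR2HSV)
m=np.zeros(p.shape[:2],np.uint8); m[213:235,300:332]=((hsv[...,1]>70)&(hsv[...,2]>60))[213:235,300:332]
m[:214]=0
k,l,s,c=cv2.connectedComponentsWithStats(m)
for i in range(1,k):
  if s[i,4]>20: print("well",s[i],c[i],ray("top",*c[i],.014),ray("top",*c[i],.024)); R=P[l==i]; print(np.median(R,0))
Z=P[...,2]; q=np.zeros_like(m); q[220:250,255:370]=((Z>.055)&(Z<.09))[220:250,255:370]
R=P[q>0]; r=cv2.minAreaRect(R[:,:2].astype(np.float32)); print("front",r,np.median(R[:,2]))
ins=P[215:232,285:300]; print("insert z",np.median(ins[...,2]))
# eyepiece triangulation from initial top/scene blob centres
L=[]
for n,w in(("top",(445,225,485,258)),("scene",(203,135,228,162))):
    p0=cv2.imread(f"pics/{n}0.png"); d0=np.load(f"{n}0.npy"); Q=pts(n,d0); g=(Q[...,2]>.040)&(Q[...,2]<.07)
    mm=np.zeros_like(m); mm[w[1]:w[3],w[0]:w[2]]=g[w[1]:w[3],w[0]:w[2]]
    v,u=np.nonzero(mm); uc,vc=(u.min()+u.max())/2,(v.min()+v.max())/2
    print(n,len(u),u.min(),u.max(),v.min(),v.max(),ray(n,uc,vc,.048),np.median(Q[mm>0],0)); L.append((n,uc,vc))
K1,T1=cal(L[0][0]);K2,T2=cal(L[1][0])
X=cv2.triangulatePoints((K1@T1[:3]),(K2@T2[:3]),np.array(L[0][1:],float),np.array(L[1][1:],float)); print("tri",(X[:3]/X[3]).T)
for n,u,v in (("top",463.9,242.3),("scene",215.3,147.8)): print(n,ray(n,u,v,.035),ray(n,u,v,.05))
```

```text
well [307 217  16  15 184] [314.8423913  223.53804348] [0.55017175 0.01443646 0.014     ] [0.54879747 0.01440434 0.024     ]
[0.54997968 0.01447423 0.01363032]
front ((0.5043237805366516, 0.018401317298412323), (0.23893676698207855, 0.014369937591254711), 83.09707641601562) 0.07271663459947389
insert z 0.02333883232649266
top 135 460 473 237 249 [ 0.44870299 -0.35317991  0.048     ] [ 0.4494697  -0.35248589  0.04855605]
scene 97 209 220 139 148 [ 0.45509863 -0.35268891  0.048     ] [ 0.45775807 -0.35188893  0.05089426]
tri [[ 0.44919606 -0.35574673  0.04349774]]
top [ 0.45172293 -0.35207246  0.035     ] [ 0.45115959 -0.34637616  0.05      ]
scene [ 0.4565717  -0.35202981  0.035     ] [ 0.47605966 -0.33911762  0.05      ]
```

Request:
{"op": "move_arm", "data": {
  "series": "-0.064 -0.155 0 0 0 0 0.4; -0.064 -0.155 0 0 0 0 0.4; 0 0 0.1 0 0 0 0.4; 0 0 0.1 0 0 0 0.4; 0 0 0.1 0 0 0 0.4; 0 0 0 0 0 0 0.4; 0 0 0 0 0 0 0.4"
}}

```text
clock: 8.65
eef_pos: [0.4513, -0.3532, 0.0763]
eef_rot: [180.0, -0.0, 173.0]
wrist_force: [-0.1, 0.1, 0.7]
grip_width: 0.0609
gripper_force: 0.0
```

Run:
```python
from h import *
n="scene"; p,d=bot.grab_frame(n); cv2.imwrite(f"pics/s3.png",cv2.resize(p[90:190,150:280],None,fx=5,fy=5))
```

```text
(no output)
```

View pics/s3.png

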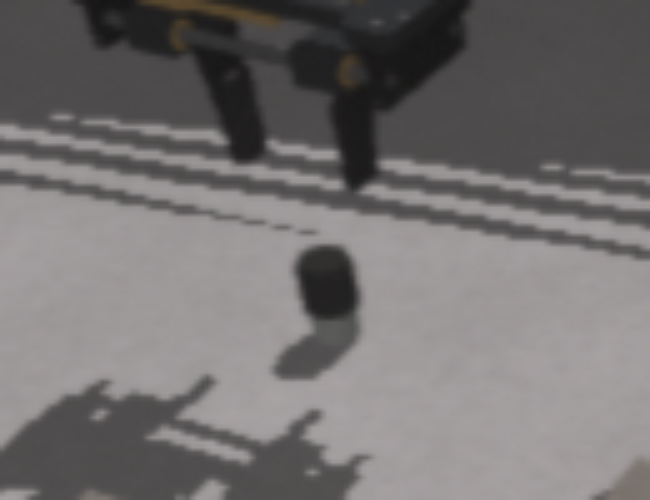

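Fingertips sit at crop (245,155)/(358,185). The eyepiece top is at (325,257) and its foot at about (336,345).

Run:
```python
from h import *
c=lambda x,y:(150+x/5-.4,90+y/5-.4)
print("tips",ray("scene",*c(301,172),.0763)); print("top",ray("scene",*c(325,257),.05)); print("foot front",ray("scene",*c(338,345),0))
K,T=cal("scene")
for X in ([.4513,-.3532,.0763],[.451,-.354,.05],[.451,-.354,0]):
    q=K@(T[:3,:3]@X+T[:3,3]); print(((q[:2]/q[2]-[150,90]+.4)*5).round())
```

```text
tips [ 0.40728803 -0.38632365  0.0763    ]
top [ 0.446438  -0.3564597  0.05     ]
foot front [ 0.45856044 -0.35188169  0.        ]
[318. 221.]
[325. 262.]
[341. 337.]
```

Run:
```python
from h import *
p,d=bot.grab_frame("scene"); P=pts("scene",d); K,T=cal("scene")
m=(abs(P[...,0]-.4513)<.04)&(abs(P[...,1]+.3532)<.08)&(P[...,2]>.06)&(P[...,2]<.2)
for a in np.arange(.06,.2,.01):
    s=m&(P[...,2]>=a)&(P[...,2]<a+.01)
    if s.any(): print(a.round(3),s.sum(),P[s][:,:2].mean(0).round(3),P[s][:,1].min().round(3),P[s][:,1].max().round(3))
s=bot.sense();print(s["eef_pos"],s["eef_rot"])
p,d=bot.grab_frame("top"); P=pts("top",d)
for a,b in((199,121),(221,126)):
    print(a,b)
```

```text
0.1 5 [ 0.454 -0.375] -0.395 -0.318
0.11 54 [ 0.455 -0.352] -0.396 -0.314
0.12 57 [ 0.455 -0.357] -0.395 -0.316
0.13 52 [ 0.456 -0.356] -0.396 -0.314
0.14 53 [ 0.456 -0.357] -0.399 -0.311
0.15 70 [ 0.456 -0.358] -0.401 -0.31
0.16 45 [ 0.457 -0.365] -0.403 -0.309
0.17 20 [ 0.455 -0.375] -0.402 -0.301
0.18 62 [ 0.473 -0.379] -0.431 -0.273
0.19 165 [ 0.476 -0.368] -0.433 -0.273
[ 0.45207275 -0.35418052  0.07752605] [-1.79973956e+02  1.29317760e-01  1.73011935e+02]
199 121
221 126
```

Run:
```python
from h import *
for f,n,x,y,z in(("scene2","scene",.4245,-.2565,.1656),("scene0","scene",.2217,.584,.1927),("top2","top",.4245,-.2565,.1656)):
    d=np.load(f+".npy"); P=pts(n,d)
    m=(abs(P[...,0]-x)<.05)&(abs(P[...,1]-y)<.09)&(P[...,2]>.1)&(P[...,2]<.32)
    print(f,z)
    for a in np.arange(.1,.32,.01):
        s=m&(P[...,2]>=a)&(P[...,2]<a+.01)
        if s.any(): print(a.round(3),s.sum(),P[s][:,:2].mean(0).round(3),P[s][:,:2].min(0).round(3),P[s][:,:2].max(0).round(3))
```

```text
scene2 0.1656
0.19 19 [ 0.429 -0.252] [ 0.413 -0.293] [ 0.439 -0.223]
0.2 58 [ 0.428 -0.257] [ 0.411 -0.295] [ 0.44  -0.223]
0.21 55 [ 0.428 -0.258] [ 0.41  -0.294] [ 0.441 -0.223]
0.22 61 [ 0.429 -0.258] [ 0.411 -0.296] [ 0.442 -0.221]
0.23 68 [ 0.43  -0.257] [ 0.412 -0.298] [ 0.442 -0.218]
0.24 80 [ 0.428 -0.263] [ 0.41 -0.3 ] [ 0.441 -0.216]
0.25 60 [ 0.43  -0.262] [ 0.409 -0.302] [ 0.442 -0.216]
0.26 51 [ 0.436 -0.245] [ 0.4   -0.343] [ 0.472 -0.169]
0.27 252 [ 0.448 -0.241] [ 0.4   -0.346] [ 0.473 -0.168]
0.28 351 [ 0.451 -0.255] [ 0.397 -0.346] [ 0.474 -0.168]
0.29 302 [ 0.446 -0.249] [ 0.404 -0.346] [ 0.473 -0.167]
0.3 599 [ 0.44  -0.242] [ 0.39  -0.346] [ 0.473 -0.167]
0.31 273 [ 0.437 -0.256] [ 0.392 -0.346] [ 0.472 -0.168]
scene0 0.1927
0.22 25 [0.232 0.584] [0.208 0.531] [0.252 0.628]
0.23 41 [0.232 0.582] [0.21  0.528] [0.253 0.628]
0.24 50 [0.233 0.582] [0.206 0.529] [0.253 0.627]
0.25 54 [0.233 0.584] [0.212 0.527] [0.255 0.631]
0.26 60 [0.232 0.581] [0.196 0.525] [0.254 0.63 ]
0.27 54 [0.223 0.564] [0.194 0.522] [0.254 0.629]
0.28 26 [0.213 0.527] [0.21  0.516] [0.217 0.534]
0.29 22 [0.23 0.51] [0.21  0.494] [0.24  0.532]
0.3 246 [0.238 0.555] [0.18  0.495] [0.267 0.622]
0.31 179 [0.235 0.531] [0.198 0.494] [0.266 0.618]
top2 0.1656
0.27 39 [ 0.417 -0.244] [ 0.388 -0.265] [ 0.466 -0.195]
0.28 624 [ 0.425 -0.219] [ 0.388 -0.266] [ 0.467 -0.167]
0.29 50 [ 0.43  -0.227] [ 0.393 -0.248] [ 0.47  -0.167]
0.3 961 [ 0.431 -0.195] [ 0.395 -0.247] [ 0.47  -0.167]
0.31 29 [ 0.417 -0.238] [ 0.397 -0.247] [ 0.448 -0.18 ]
```

Images show the fingertips 30 mm higher than the reported z in three separate frames, with body and finger lengths matching the spec. So true z ≈ reported + 0.030. I descend in steps, checking force.

Request:
{"op": "move_arm", "data": {
  "series": "0 0 0.1 0 0 0 0.4; 0 0 0.09 0 0 0 0.4; 0 0 0 0 0 0 0.4"
}}

```text
clock: 9.1
eef_pos: [0.45, -0.3527, 0.0171]
eef_rot: [179.9, -0.2, 173.0]
wrist_force: [-0.9, -0.0, 0.1]
grip_width: 0.0609
gripper_force: 0.0
```

Run:
```python
from h import *
p,d=bot.grab_frame("scene"); cv2.imwrite("pics/s4.png",cv2.resize(p[90:190,150:280],None,fx=5,fy=5)); s=bot.sense(); print(s["eef_pos"],s["wrist_force"])
```

```text
[ 0.45073374 -0.35373312  0.01896961] [-0.31256176 -0.53542682 -0.0284486 ]
```

View pics/s4.png

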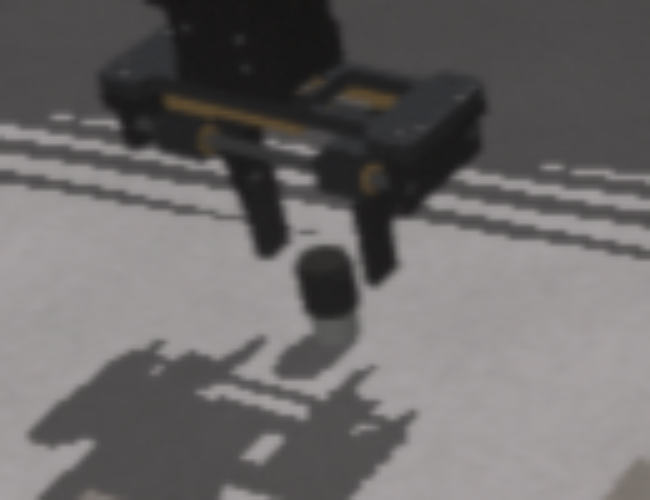

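The tips (at (268,252) and (380,280)) are level with the eyepiece top and straddle it, so the +30 mm offset holds. I go down another 33 mm and grip.

Request:
{"op": "move_arm", "data": {
  "series": "0 0 0.04 0 0 0 0.4; 0 0 0.04 0 0 0 0.4; 0 0 0.03 0 0 0 0.4; 0 0 0 0 0 0 0.4; 0 0 0 0 0 0 0.4",
  "squeeze": 12
}}

```text
clock: 9.65
eef_pos: [0.4508, -0.3542, -0.0143]
eef_rot: [180.0, -0.0, 173.0]
wrist_force: [0.4, 0.1, -0.2]
grip_width: 0.0607
gripper_force: 0.0
```

Request:
{"op": "move_arm", "data": {
  "series": "0 0 0 0 0 0 -1; 0 0 0 0 0 0 -1; 0 0 0 0 0 0 -1; 0 0 0 0 0 0 -1; 0 0 0 0 0 0 -1; 0 0 0 0 0 0 -1",
  "squeeze": 12
}}

```text
clock: 10.25
eef_pos: [0.451, -0.3541, -0.0141]
eef_rot: [180.0, 0.0, 173.0]
wrist_force: [-0.6, -0.5, 0.9]
grip_width: 0.0317
gripper_force: 12.0
```

Request:
{"op": "move_arm", "data": {
  "series": "0 0 -0.07 0 0 0 -1; 0 0 -0.12 0 0 0 -1; 0 0 -0.12 0 0 0 -1; 0 0 -0.12 0 0 0 -1; 0 0.05 0 0 0 0 -1; 0 0.11 0 0 0 0 -1; 0 0.12 0 0 0 0 -1; 0 0.12 0 0 0 0 -1; 0 0.12 0 0 0 0 -1; 0 0.12 0 0 0 0 -1; 0 0.12 0 0 0 0 -1; 0 0.12 0 0 0 0 -1"
}}

```text
clock: 11.45
eef_pos: [0.483, -0.0906, 0.1147]
eef_rot: [180.0, -0.0, 173.0]
wrist_force: [1.3, -0.1, -2.1]
grip_width: 0.0317
gripper_force: 12.0
```

Request:
{"op": "move_arm", "data": {
  "series": "-0.03 0.12 0 0 0 0 -1; -0.05 0.12 0 0 0 0 -1; -0.05 0.12 0 0 0 0 -1; -0.04 0.12 0 0 0 0 -1; 0 0 0 0 0 0 -1; 0 0 0 0 0 0 -1; 0 0 0 0 0 0 -1"
}}

```text
clock: 12.15
eef_pos: [0.5511, 0.0433, 0.1146]
eef_rot: [-180.0, -0.0, 172.9]
wrist_force: [0.2, -0.4, -1.1]
grip_width: 0.0316
gripper_force: 12.0
```

Run:
```python
from h import *
n="scene"; p,d=bot.grab_frame(n); cv2.imwrite("pics/s5.png",cv2.resize(p[60:260,200:420],None,fx=3,fy=3)); s=bot.sense(); print(s["eef_pos"],s["wrist_force"],s["grip_width"])
P=pts(n,d); x,y,z=s["eef_pos"]
m=(abs(P[...,0]-x)<.04)&(abs(P[...,1]-y)<.09)&(P[...,2]>.09)&(P[...,2]<.27)
for a in np.arange(.09,.25,.01):
    q=m&(P[...,2]>=a)&(P[...,2]<a+.01)
    if q.any(): print(a.round(3),q.sum(),P[q][:,:2].min(0).round(3),P[q][:,:2].max(0).round(3))
```

```text
[0.55111619 0.04320159 0.11474954] [-0.23494389  0.70561785 -0.47817178] 0.03140915913747917
0.13 39 [0.554 0.029] [0.567 0.054]
0.14 57 [0.544 0.015] [0.567 0.066]
0.15 92 [0.547 0.015] [0.569 0.067]
0.16 89 [0.541 0.015] [0.569 0.067]
0.17 116 [0.536 0.015] [0.57  0.069]
0.18 133 [0.539 0.012] [0.568 0.071]
0.19 81 [0.537 0.009] [0.566 0.072]
0.2 28 [0.544 0.009] [0.567 0.071]
0.21 39 [ 0.517 -0.046] [0.589 0.132]
0.22 192 [ 0.525 -0.046] [0.591 0.126]
0.23 381 [ 0.523 -0.046] [0.591 0.131]
0.24 275 [ 0.533 -0.047] [0.59  0.133]
```

View pics/s5.png

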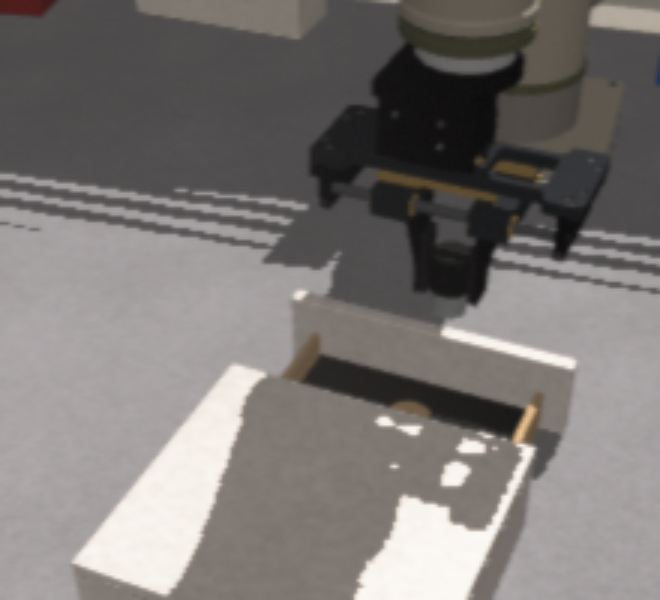

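The eyepiece is held upright at about (0.552,0.042), some 28 mm past the well in y. I shift over and lower to just above the insert.

Request:
{"op": "move_arm", "data": {
  "series": "0 -0.05 0 0 0 0 -1; 0 -0.045 0 0 0 0 -1; 0 0 0.1 0 0 0 -1; 0 0 0.1 0 0 0 -1; 0 0 0.09 0 0 0 -1; 0 0 0.04 0 0 0 -1; 0 0 0 0 0 0 -1; 0 0 0 0 0 0 -1"
}}

```text
clock: 13.0
eef_pos: [0.5487, 0.0156, 0.0169]
eef_rot: [180.0, 0.1, 172.9]
wrist_force: [0.9, -0.3, -0.9]
grip_width: 0.0315
gripper_force: 12.0
```

Request:
{"op": "move_arm", "data": {
  "series": "0 0 0.01 0 0 0 -1; 0 0 0.01 0 0 0 -1; 0 0 0 0 0 0 -1"
}}

```text
clock: 13.3
eef_pos: [0.5482, 0.0165, 0.0099]
eef_rot: [180.0, 0.0, 173.0]
wrist_force: [0.3, -0.3, -1.8]
grip_width: 0.0314
gripper_force: 12.0
```

Request:
{"op": "move_arm", "data": {
  "series": "0 0 0.008 0 0 0 -1; 0 0 0.008 0 0 0 -1; 0 0 0 0 0 0 -1"
}}

```text
clock: 13.6
eef_pos: [0.5478, 0.0163, 0.0046]
eef_rot: [-180.0, -0.0, 173.0]
wrist_force: [-0.2, -0.0, -1.7]
grip_width: 0.0313
gripper_force: 12.0
```

Request:
{"op": "move_arm", "data": {
  "series": "0 0 0.006 0 0 0 -1; 0 0 0.006 0 0 0 -1; 0 0 0 0 0 0 -1"
}}

```text
clock: 13.9
eef_pos: [0.5479, 0.0163, 0.0011]
eef_rot: [-180.0, -0.0, 173.0]
wrist_force: [-0.3, -1.0, -1.4]
grip_width: 0.0317
gripper_force: 12.0
```

In the well with no resistance. I lower the last millimetre, open partly, and lift.

Request:
{"op": "move_arm", "data": {
  "series": "0 0 0.004 0 0 0 -1; 0 0 0 0 0 0 -0.05; 0 0 0 0 0 0 -0.05; 0 0 0 0 0 0 0.1; 0 0 0 0 0 0 0.1; 0 0 0 0 0 0 0.1"
}}

```text
clock: 14.5
eef_pos: [0.5481, 0.0164, 0.0003]
eef_rot: [180.0, 0.0, 173.0]
wrist_force: [-0.1, -0.0, 0.4]
grip_width: 0.0474
gripper_force: 0.0
```

Request:
{"op": "move_arm", "data": {
  "series": "0 0 -0.05 0 0 0 0.1; 0 0 -0.1 0 0 0 0.1; 0 0 -0.12 0 0 0 0.1; 0 0 -0.12 0 0 0 0.1; 0.12 0 0 0 0 0 -1; 0.15 0 0 0 0 0 -1; 0.12 0 0 0 0 0 -1; 0 -0.15 0 0 0 0 -1; 0 -0.15 0 0 0 0 -1; 0 -0.15 0 0 0 0 -1; 0 -0.15 0 0 0 0 -1; 0 0 0 0 0 0 -1"
}}

```text
clock: 15.7
eef_pos: [0.4089, -0.1536, 0.1184]
eef_rot: [180.0, 0.1, 172.5]
wrist_force: [0.3, 0.5, -1.2]
grip_width: 0.0009
gripper_force: 0.0
```

Run:
```python
from h import *
n="top"; p,d=bot.grab_frame(n); cv2.imwrite("pics/t6.png",cv2.resize(p[140:260,240:390],None,fx=4,fy=4)); s=bot.sense(); print(s["eef_pos"],s["wrist_force"])
P=pts(n,d); w=P[210:240,295:335]; e=w[(w[...,2]>.045)&(w[...,0]>.52)&(w[...,0]<.58)]
print(len(e),e.max(0),e.min(0),np.median(e,0),np.percentile(e[:,2],[50,80,95]))
t=e[e[:,2]>.058]; print((t.min(0)+t.max(0))/2)
q=np.zeros(d.shape,bool); q[220:250,255:370]=((P[...,2]>.055)&(P[...,2]<.09)&(P[...,0]<.52+.0))[220:250,255:370]
r=cv2.minAreaRect(P[q][:,:2].astype(np.float32)); print("front",r)
```

```text
[ 0.4094345  -0.15074789  0.11813192] [0.59075731 1.20975982 0.36536665]
129 [0.56032542 0.02949808 0.06754423] [5.30402084e-01 4.38684712e-04 5.04721269e-02] [0.54505022 0.01494154 0.06245857] [0.06245857 0.06388739 0.06488018]
[0.54536375 0.01513312 0.06301175]
front ((0.5044508576393127, 0.018506139516830444), (0.23808977007865906, 0.014413777738809586), 83.0228042602539)
```

View pics/t6.png

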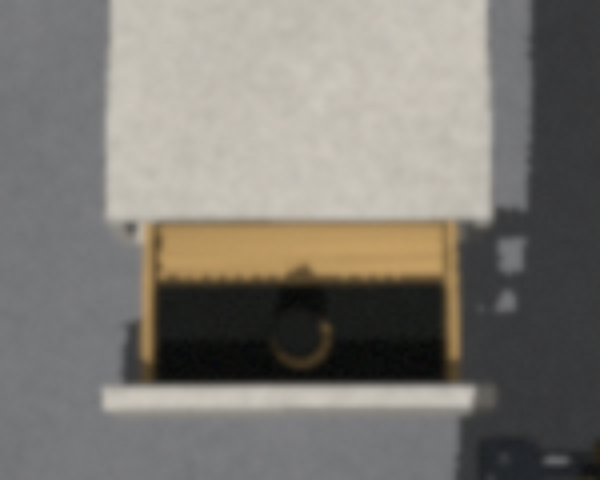

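Eyepiece top at z≈0.063, centred in the well with a thin tan ring around it: fully seated, drawer still open. Now I press it shut at true height ~40 mm.

Request:
{"op": "move_arm", "data": {
  "series": "-0.03 0.15 0 0 0 0 -1; -0.03 0.15 0 0 0 0 -1; -0.02 0.15 0 0 0 0 -1; -0.02 0.14 0 0 0 0 -1; 0 0 0.1 0 0 0 -1; 0 0 0.1 0 0 0 -1; 0 0 0.1 0 0 0 -1; 0 0 0.06 0 0 0 -1; -0.02 0 0 0 0 0 -1; -0.02 0 0 0 0 0 -1; -0.01 0 0 0 0 0 -1; 0 0 0 0 0 0 -1"
}}

```text
clock: 16.95
eef_pos: [0.4777, 0.0224, 0.0104]
eef_rot: [179.9, 0.1, 173.0]
wrist_force: [-0.6, -0.5, -0.2]
grip_width: 0.0005
gripper_force: 0.0
```

Request:
{"op": "move_arm", "data": {
  "series": "-0.006 0 0 0 0 0 -1; -0.006 0 0 0 0 0 -1; -0.006 0 0 0 0 0 -1; -0.006 0 0 0 0 0 -1; -0.006 0 0 0 0 0 -1; -0.006 0 0 0 0 0 -1; -0.006 0 0 0 0 0 -1"
}}

```text
clock: 17.65
eef_pos: [0.4889, 0.0206, 0.0092]
eef_rot: [180.0, -0.0, 173.0]
wrist_force: [0.4, 0.3, 0.3]
grip_width: 0.0004
gripper_force: 0.0
```

Request:
{"op": "move_arm", "data": {
  "series": "-0.006 0 0 0 0 0 -1; -0.006 0 0 0 0 0 -1; -0.006 0 0 0 0 0 -1; -0.006 0 0 0 0 0 -1; -0.006 0 0 0 0 0 -1; -0.006 0 0 0 0 0 -1"
}}

```text
clock: 18.25
eef_pos: [0.4994, 0.0193, 0.0091]
eef_rot: [180.0, -0.0, 173.0]
wrist_force: [-3.4, 0.3, 1.0]
grip_width: 0.0008
gripper_force: 1.6
```

Request:
{"op": "move_arm", "data": {
  "series": "-0.008 0 0 0 0 0 -1; -0.008 0 0 0 0 0 -1; -0.008 0 0 0 0 0 -1; -0.008 0 0 0 0 0 -1; -0.008 0 0 0 0 0 -1; -0.008 0 0 0 0 0 -1; -0.008 0 0 0 0 0 -1; -0.008 0 0 0 0 0 -1; -0.008 0 0 0 0 0 -1; -0.008 0 0 0 0 0 -1; -0.008 0 0 0 0 0 -1; -0.008 0 0 0 0 0 -1"
}}

```text
clock: 19.45
eef_pos: [0.528, 0.0158, 0.0091]
eef_rot: [180.0, -0.0, 173.0]
wrist_force: [-5.1, 0.1, -1.5]
grip_width: 0.0008
gripper_force: 2.4
```

Request:
{"op": "move_arm", "data": {
  "series": "-0.008 0 0 0 0 0 -1; -0.008 0 0 0 0 0 -1; -0.008 0 0 0 0 0 -1; -0.008 0 0 0 0 0 -1; -0.008 0 0 0 0 0 -1; -0.008 0 0 0 0 0 -1; -0.008 0 0 0 0 0 -1; -0.008 0 0 0 0 0 -1; -0.008 0 0 0 0 0 -1; -0.008 0 0 0 0 0 -1; -0.008 0 0 0 0 0 -1; -0.008 0 0 0 0 0 -1"
}}

```text
clock: 20.65
eef_pos: [0.5565, 0.0122, 0.0091]
eef_rot: [180.0, -0.0, 173.0]
wrist_force: [-6.2, 0.4, -0.4]
grip_width: 0.0005
gripper_force: 3.1
```

Request:
{"op": "move_arm", "data": {
  "series": "-0.006 0 0 0 0 0 -1; -0.006 0 0 0 0 0 -1; -0.006 0 0 0 0 0 -1; -0.006 0 0 0 0 0 -1; -0.006 0 0 0 0 0 -1; -0.006 0 0 0 0 0 -1; -0.006 0 0 0 0 0 -1; -0.006 0 0 0 0 0 -1; -0.006 0 0 0 0 0 -1; -0.006 0 0 0 0 0 -1; -0.003 0 0 0 0 0 -1; -0.003 0 0 0 0 0 -1"
}}

```text
clock: 21.85
eef_pos: [0.576, 0.0098, 0.0091]
eef_rot: [-180.0, -0.0, 173.0]
wrist_force: [-6.4, 0.2, 1.4]
grip_width: 0.0005
gripper_force: 3.5
```

Request:
{"op": "move_arm", "data": {
  "series": "-0.003 0 0 0 0 0 -1; -0.003 0 0 0 0 0 -1"
}}

```text
clock: 22.05
eef_pos: [0.5777, 0.0096, 0.0091]
eef_rot: [180.0, -0.1, 173.0]
wrist_force: [-9.1, -0.5, 1.5]
grip_width: 0.0006
gripper_force: 3.9
```

Request:
{"op": "move_arm", "data": {
  "series": "-0.003 0 0 0 0 0 -1; -0.003 0 0 0 0 0 -1"
}}

```text
clock: 22.25
eef_pos: [0.5794, 0.0094, 0.0091]
eef_rot: [180.0, -0.1, 173.0]
wrist_force: [-8.3, 0.3, 1.6]
grip_width: 0.0003
gripper_force: 3.9
```

Request:
{"op": "move_arm", "data": {
  "series": "-0.003 0 0 0 0 0 -1; -0.003 0 0 0 0 0 -1"
}}

```text
clock: 22.45
eef_pos: [0.5803, 0.0093, 0.0091]
eef_rot: [180.0, -0.2, 173.0]
wrist_force: [-14.4, 1.1, 6.9]
grip_width: 0.0005
gripper_force: 7.2
```

Tripped (14.4 N). I let go slowly, so the drawer settles onto the latch.

Request:
{"op": "move_arm", "data": {
  "series": "0.007 0 0 0 0 0 -1; 0.007 0 0 0 0 0 -1; 0.007 0 0 0 0 0 -1; 0.007 0 0 0 0 0 -1; 0.007 0 0 0 0 0 -1; 0.007 0 0 0 0 0 -1; 0.007 0 0 0 0 0 -1; 0.007 0 0 0 0 0 -1; 0.007 0 0 0 0 0 -1; 0.007 0 0 0 0 0 -1; 0.007 0 0 0 0 0 -1; 0.007 0 0 0 0 0 -1"
}}

```text
clock: 23.65
eef_pos: [0.5566, 0.0123, 0.0093]
eef_rot: [180.0, 0.0, 173.0]
wrist_force: [0.2, 0.6, -0.5]
grip_width: 0.0001
gripper_force: 0.0
```

Request:
{"op": "move_arm", "data": {
  "series": "0.05 0 0 0 0 0 -1; 0.1 0 0 0 0 0 -1; 0.12 0 0 0 0 0 -1; 0.12 0 0 0 0 0 -1; 0 0 -0.15 0 0 0 -1; 0 0 -0.15 0 0 0 -1; 0 -0.15 -0.15 0 0 0 -1; 0 -0.15 0 0 0 0 -1; 0 -0.15 0 0 0 0 -1; 0 -0.15 0 0 0 0 -1; 0 -0.15 0 0 0 0 -1; 0 0 0 0 0 0 -1"
}}

```text
clock: 24.85
eef_pos: [0.4128, -0.1928, 0.135]
eef_rot: [-180.0, 0.1, 172.5]
wrist_force: [-0.0, 0.5, -0.8]
grip_width: 0.0004
gripper_force: 0.0
```

Run:
```python
from h import *
n="top"; p,d=bot.grab_frame(n); cv2.imwrite("pics/t7.png",p); s=bot.sense(); print(s["clock"],s["eef_pos"],s["wrist_force"])
P=pts(n,d); q=np.zeros(d.shape,bool); q[200:250,255:370]=((P[...,2]>.062)&(P[...,2]<.09)&(P[...,0]<.597))[200:250,255:370]
k,l,st,c=cv2.connectedComponentsWithStats(q.astype(np.uint8)); i=1+st[1:,4].argmax()
print("front",cv2.minAreaRect(P[l==i][:,:2].astype(np.float32)))
```

```text
24.9 [ 0.41336869 -0.18981281  0.13467743] [ 0.43272901  0.44975388 -0.19718878]
front ((0.5837806463241577, 0.008831650018692017), (0.2377256155014038, 0.014985252171754837), 82.98457336425781)
```

View pics/t7.png

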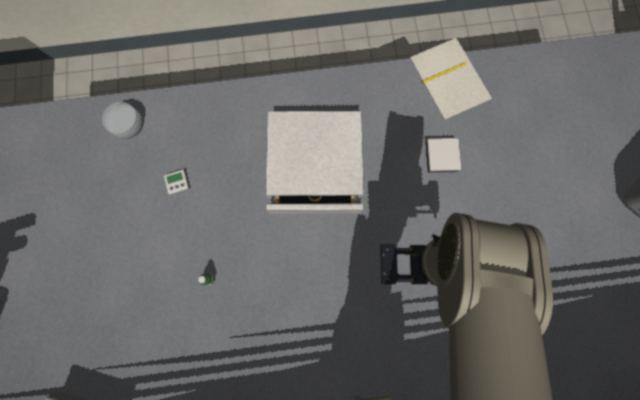

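The drawer front is back at (0.5838, 0.0088), matching the latched pose at the start. The oil (205,280), timer (176,181) and slide box (444,154) are where they were, and the arm is clear.

```bash
python3 -c "
from workcell import bot
print(bot.close_job())"
```

```text
the job is handed in; nothing more can be done
None
```

The eyepiece is seated upright in the well, the drawer is latched shut, the bystanders are untouched, and the job is handed in at about 25 s; the highest force I read was about 16 N, and no verdict came back.

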